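Put the spare keycaps away in the double-lidded tin and show the inner lid

TASK

Tip the four loose keycaps off the open end of the white tray (its wooden bar is the handle) into the green tin, without handling the keycaps themselves, and stand the tray back on the desk. Then bring the pair of nested lids (the wooden knob carries both), gently lower them together onto the tin until the brass inner lid is fully seated, let go, and lift away the green outer lid alone (the black collar is its grip), leaving the inner lid seated. Finish while still holding the outer lid up in the gripper, level and clear above the knob, with the tin standing where it was and everything else on the desk undisturbed.

Things in the scene. Friction and masses are not known exactly. Their poses are not given: they have to be found in the camera images.
- tray: white tray, loose, about 160 g: floor 140 mm (x) by 70 mm (y), 4 mm thick; walls 4 mm thick, 22 mm high on the long sides and the -x end, none at the +x end. A dark wooden bar bridges it across y at x = 0: 12 mm thick in x, 50 to 70 mm above the underside; keycaps slide through beneath it. Origin: centre of underside, z up
- tray_grip (a point): centre of the tray's bar, 60 mm above the tray's underside; grip it here from above with the fingers closing along the tray's x
- tray_lip (a point): middle of the edge of the tray's open end, on the floor's upper face: 70 mm from the tray's centre along its x, 4 mm above its underside. Keycaps start to slide off at 25 to 34 degrees of slope; 45 degrees is always enough
- cap0: chunky metal keyboard keycap in red lacquer, 18 x 18 mm at its foot, 12 mm tall with a 14 mm square top, 15 g; starts lying on the tray's floor behind or beside the bar; origin at the centre of its foot, z up as it starts
- cap1: chunky metal keyboard keycap in yellow lacquer, 18 x 18 mm at its foot, 12 mm tall with a 14 mm square top, 15 g; starts lying on the tray's floor behind or beside the bar; origin at the centre of its foot, z up as it starts
- cap2: chunky metal keyboard keycap in blue lacquer, 18 x 18 mm at its foot, 12 mm tall with a 14 mm square top, 15 g; starts lying on the tray's floor behind or beside the bar; origin at the centre of its foot, z up as it starts
- cap3: chunky metal keyboard keycap in orange lacquer, 18 x 18 mm at its foot, 12 mm tall with a 14 mm square top, 15 g; starts lying on the tray's floor behind or beside the bar; origin at the centre of its foot, z up as it starts
- tin: round green tin, open at the top, loose but heavy (about 0.6 kg), 100 mm outside and about 91 mm inside diameter, 62 mm high, floor 4 mm thick, a thin brass band near its foot; origin at the centre of its underside, z up
- tin_rim (a point): centre of the tin's mouth, level with the rim, 62 mm above the tin's underside
- inner_lid: brass inner lid, loose, about 200 g: plug 84 mm across, 10 mm deep (tapering to 78 mm below); flange 102 mm across at 10 to 15 mm above the origin; 12 mm stem; dark wooden knob 20 mm across at 35 to 60 mm. Starts on the desk on its plug, outer lid lying on it. Seated, its flange lies on the rim, its origin 52 mm above the tin's. Origin: centre of plug's underside, z up
- inner_knob (a point): centre of the top of the inner lid's knob, 60 mm above that lid's origin, on its axis; lifting by the knob lifts both lids together
- outer_lid: green outer lid, loose, about 140 g, 115 mm across: flat ring with a 40 mm centre hole, its 5 mm deep rim round the inner lid's flange (3 mm play), total thickness 9 mm, and a black upright collar round the hole, 48 mm outside, 9 to 25 mm above the origin; the knob stands up through it. It only lies on the inner lid. Origin: centre of its lower edge, nested 10 mm above the inner lid's; z up
- outer_collar (a point): centre of the collar's upper edge, 25 mm above the outer lid's origin (nested: 35 mm above the inner lid's origin); lifted by the collar the outer lid comes away alone
- mouse: black and grey computer mouse, 110 x 62 mm, 36 mm high; bystander; origin under its centre
- earbud_case: white earbud case, 55 x 65 mm, 25 mm high; bystander; origin under its centre
- remote: black remote control, 150 x 40 mm, 16 mm high; bystander; origin under its centre, x along its length
- book: yellow book, 190 x 130 mm, 18 mm thick; bystander; origin under its centre, x along its length
- mug: blue mug, 80 mm across, 95 mm high, handle at its +y; bystander; origin under its centre
- puck: black round voice puck, 64 mm across, 12 mm high; bystander; origin under its centre
Mind the look-alikes: they are no part of the job. Of the things like the tray, leave any that is pink; of the rest the larger one is meant.

How it is judged:
By the outcome, as a careful person would: the job done as asked, in the order asked, and still so for the second after the job is handed in, while the arm keeps its last pose, push and grip.
It also fails if it takes over 72 s, if anything falls off the work surface, if the arm or the gripper's body presses on something with over 40 N, if the wrist force passes 120 N, or if a joint passes its speed limit or range.

ROBOT

A 6-joint arm with a two-finger parallel gripper is mounted at the origin on the work surface. World frame = base frame: x ahead of the robot, y to its left, z up, the work surface at z = 0. Lengths are in m, angles in rad, forces in N, time in s.
With the tool pointing down it reaches from about 0.325 to 0.775 m from the base axis. Payload 9.3 kg.
Tool frame: the origin (TCP) lies between the finger pads; the fingertips stand 17 mm ahead of it and the grasp point (between the pads) lies 2 mm behind it; z points along the fingers, y is the direction in which the jaws open and shut (so a half turn about z gives the same grasp; the last joint's range is limited). The gripper opens to 85 mm and grips with 20 to 120 N. Pads are 22 mm wide; open, the fingers measure 114 mm over their backs; the gripper's body (76 mm by 85 mm) begins 54 mm behind the grasp point. The pads swing forward as they close: fully open they stand 13 mm farther back than shut.
Start: joints at [-1.374, 0.259, 0.021, 1.334, 0, 1.418], TCP at [0.188, -0.517, 0.248] pointing down, gripper open.
Joint ranges: [-3.04, 3.04], [-0.91, 1.82], [-1.04, 1.36], [-1.92, 1.95], [-1.52, 1.45], [-3.14, 3.14]. Speed limits (rad/s): [2.22, 2.22, 2.79, 3.14, 3.14, 3.14].

INTERFACE

Orientations are given as a unit quaternion [w, x, y, z].
In Python, from rig import arm gives the robot as it stands. The module is installed in compiled form; this text tells all that it offers.
- The arm moves only by the shell command python3 -m handwheel 'ROWS' [OPENING] [FORCE]. ROWS is JSON, a list of rows, each a list of 6 numbers: the shift along the tool's x, y, z in units of 25 mm (1.0 is 25 mm), then the turn, a rotation vector about the tool's x, y, z in units of 5 degrees (1.0 is 5 degrees). A call has 1 to 12 rows; each row shifts and turns the pose as measured when the row begins, along the tool's axes as they then stand; what a row does not reach is not made up. A row lasts 1/12 s, in which the tool goes at most 41.7 mm and 7.16 degrees, less where a joint would pass 70% of its speed; a pose out of reach is approached as far as the arm can. A call is refused whole if a number of a shift passes 1 or a number of a turn 1, either way. A call with a gripper value outside its range is refused whole. OPENING is the finger opening in mm, from 0 to 85.4, set as the call begins (- or left out, the last holds). The fingers move at their own pace and stop on an object; FORCE is the grip in N (left out, the last holds). Time passes only in rows, so rows that do not move let the fingers close. It gives the time, the measured TCP pose, the force and the opening at its end, in the units of the state.
- arm.get_state(): the state, without advancing time (a new reading comes with each control period).
- arm.grab_frame(name): name is "scene" or "top" or "wrist"; returns a dict with "frame" (480x640x3 uint8, blue, green, red), "camera_matrix" (3x3 intrinsics, pixels), "k1" (the pictures are not rectified: a ray, as slopes to the right and down, at radius r is drawn at 1 + k1 r^2 times it, then the intrinsics apply), "rvec" (rotation vector, rad) and "tvec" (3), from world to camera coordinates, as OpenCV has them. Camera axes: x right, y down, z forward; pixel columns grow to the right and rows downward; lengths in m; the calibration is good to about 2 mm. A picture is of the moment at which its call begins. There is no depth.
- arm.hand_in(): hands the job in, once; it reports no verdict.
The state is a dict: "clock": time; "joints": joint angles; "joint_vel": joint speeds; "joint_torque": joint torques, N m; "position": TCP position; "ee_rot": TCP orientation; "contact_force": force on the tool from outside, world axes, zero at the start; "moment": the same for the moment, N m; "width": opening from 0.0 (shut) to 1.0 (fully open).
Only numpy, scipy, OpenCV 4.12 (cv2) and the standard library are available. Lean on these libraries where they do the work, as an engineer would, in place of code of your own. Each camera call takes 0.05 s, during which the arm holds its last target. There are 200 camera calls.

## Working session

There is one attempt and no reset: what is moved stays moved. The work goes in short steps, Python scripts to look and compute and a shell command to move; the robot and the scene stay as the last step left them, time stands still between calls to the robot, and variables do not carry over. Pictures are saved under pics/ and viewed, about 8 in all and at most 12, crops included, and the job is handed in when it is done.

```bash
mkdir -p pics; cat > h.py <<'E'
import numpy as np, cv2, json
from rig import arm
def grab(n,save=None):
    f=arm.grab_frame(n)
    if save: cv2.imwrite('pics/'+save,f['frame'])
    return f
def ray(f,u,v):
    K=np.array(f['camera_matrix'],float);R,_=cv2.Rodrigues(np.array(f['rvec'],float))
    D=np.array([f['k1'],0,0,0],float)
    p=cv2.undistortPoints(np.array([[[u,v]]],float),K,D)[0,0]
    t=np.array(f['tvec'],float).ravel()
    return -R.T@t, R.T@np.array([p[0],p[1],1])
def onz(f,u,v,z):
    c,d=ray(f,u,v); return c+d*(z-c[2])/d[2]
def proj(f,P):
    return cv2.projectPoints(np.array(P,float).reshape(-1,1,3),np.array(f['rvec'],float),np.array(f['tvec'],float),np.array(f['camera_matrix'],float),np.array([f['k1'],0,0,0],float))[0].reshape(-1,2)
E
python3 - <<'E'
from h import *
s=arm.get_state();print(s)
for n in('scene','top'):
    f=grab(n,n+'0.png');print(n,f['k1'],ray(f,320,240))
E
```

```text
{'clock': 0.0, 'joints': array([-1.37361851e+00,  2.59228164e-01,  2.07637923e-02,  1.33368303e+00,
        1.93116233e-05,  1.41821842e+00]), 'joint_vel': array([ 1.49115645e-03, -1.27043633e-03,  2.16554660e-03, -7.82375875e-04,
        4.84895865e-05,  2.60892842e-03]), 'joint_torque': array([-2.48915763e-03, -5.55637980e+01,  3.44530213e+01,  1.38058502e-02,
       -2.54636625e-04,  8.95482941e-06]), 'position': array([ 0.188431  , -0.51645293,  0.2476474 ]), 'ee_rot': array([-6.75586482e-04,  9.84747573e-01,  1.73987819e-01, -5.40983300e-06]), 'contact_force': array([-0.03962193, -0.14171101,  0.42071091]), 'moment': array([-0.01883854,  0.0207244 ,  0.01250783]), 'width': 1.0018618352948765}
scene -0.1098413503336734 (array([0.85080395, 0.43355903, 1.09476303]), array([-0.30870858, -0.40291215, -0.86165219]))
top -0.0816953605901272 (array([ 0.33755482, -0.07935686,  1.3156881 ]), array([ 0.10341055,  0.01550064, -0.99453705]))
```

View pics/top0.png

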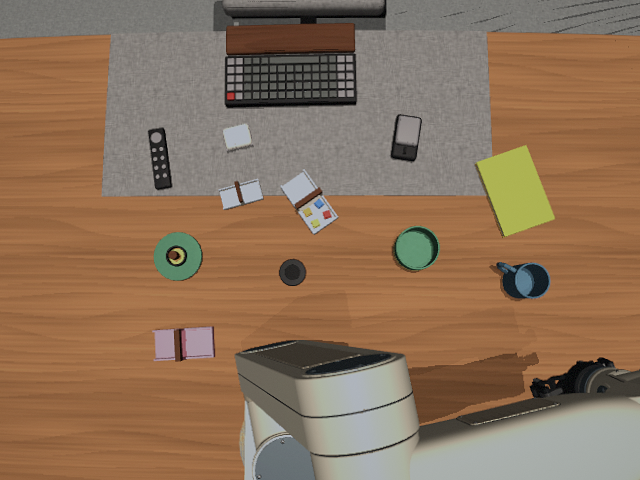

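View pics/scene0.png

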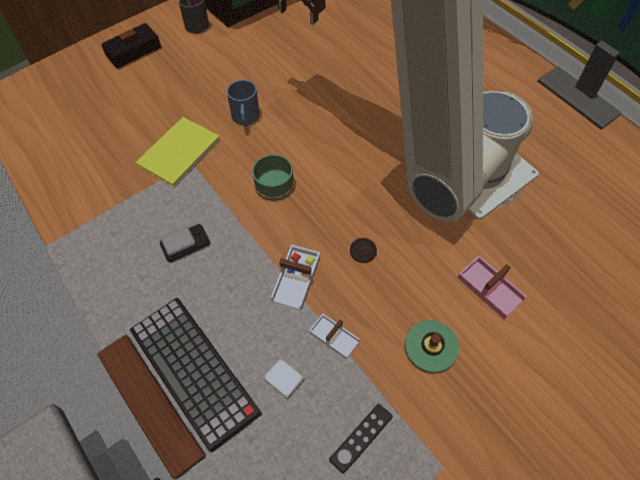

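```bash
cat > m.py <<'E'
from h import *
f=grab('top');g=grab('scene')
A=f['frame'];B=g['frame']
def show(n,u,v,z): print(n,np.round(onz(f,u,v,z),4))
show('tray',309,202,.022);show('small',241,193,.02);show('puck',292,272,.012);show('case',237,137,.025)
hsv=cv2.cvtColor(A,cv2.COLOR_BGR2HSV)
def box(m,x0,y0,x1,y1):
    k=np.zeros_like(m);k[y0:y1,x0:x1]=m[y0:y1,x0:x1];return k
def big(m):
    c,_=cv2.findContours(m,cv2.RETR_EXTERNAL,cv2.CHAIN_APPROX_NONE);return max(c,key=cv2.contourArea)
green=cv2.inRange(hsv,(45,50,25),(95,255,255))
for n,b,z in(('outer',(140,220,215,290),.025),('tin',(380,215,450,285),.062)):
    c=big(box(green,*b));W=np.array([onz(f,u,v,z)[:2] for u,v in c[:,0]],np.float32)
    print(n,cv2.minEnclosingCircle(W),cv2.fitEllipse(W))
white=cv2.inRange(hsv,(0,0,150),(180,70,255))
m=box(white,275,160,345,240);m=cv2.morphologyEx(m,cv2.MORPH_CLOSE,np.ones((9,9)))
W=np.array([onz(f,u,v,.02)[:2] for u,v in big(m)[:,0]],np.float32);r=cv2.minAreaRect(W);print('tray',r,cv2.boxPoints(r))
wood=box(cv2.inRange(hsv,(0,60,20),(15,255,110)),285,175,330,220)
W=np.array([onz(f,u,v,.07)[:2] for u,v in big(wood)[:,0]],np.float32);print('bar',cv2.minAreaRect(W))
cr=np.hstack([cv2.resize(A[160:245,275:345],None,fx=5,fy=5),cv2.resize(A[215:300,140:220],None,fx=5,fy=5)])
cv2.imwrite('pics/crop1.png',cr)
E
python3 m.py
```

```text
tray [ 0.5619 -0.0332  0.022 ]
small [0.5841 0.1281 0.02  ]
puck [0.3978 0.0064 0.012 ]
case [0.7192 0.1396 0.025 ]
outer ((0.43391627073287964, 0.27471399307250977), 0.05726296082139015) ((0.43445950746536255, 0.27467411756515503), (0.11057928949594498, 0.11261317133903503), 164.80435180664062)
tin ((0.45050227642059326, -0.2779255509376526), 0.051631610840559006) ((0.4505535960197449, -0.27836623787879944), (0.09627106785774231, 0.10173922777175903), 36.429481506347656)
tray ((0.5677711367607117, -0.02649153769016266), (0.15509285032749176, 0.10927894711494446), 27.9000301361084) [[ 0.4736708  -0.01448938]
 [ 0.5248058  -0.11106634]
 [ 0.66187143 -0.03849369]
 [ 0.6107365   0.05808327]]
bar ((0.5603163242340088, -0.029743798077106476), (0.019052688032388687, 0.0783664733171463), 41.246360778808594)
```

View pics/crop1.png

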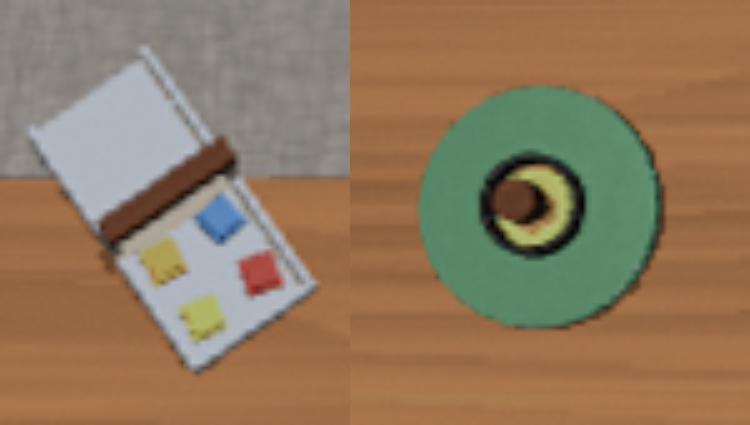

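```bash
cat > m2.py <<'E'
from h import *
f=grab('top')
def w(cx,cy,z,ox=275,oy=160): return onz(f,cx/5+ox-.4,cy/5+oy-.4,z)[:2]
C=[w(*p,.022) for p in((28,128),(147,47),(317,287),(195,372))]
print('corners',np.round(C,4)); c=np.mean(C,0); d=(C[0]+C[1]-C[2]-C[3]);print('c',c,'ang',np.degrees(np.arctan2(d[1],d[0])),[np.linalg.norm(C[i]-C[(i+1)%4]) for i in range(4)])
b=[w(*p,.07) for p in((106,226),(230,152))];print('bar',b,np.mean(b,0),np.linalg.norm(b[0]-b[1]))
print('knob',onz(f,140+165/5-.4,215+200/5-.4,.06),'collar',onz(f,140+182/5-.4,215+205/5-.4,.035),'ring',onz(f,140+189.5/5-.4,215+207/5-.4,.019))
for n,u,v,z in(('mug',526,281,.095),('mouse',406,137,.03),('remote',160,158,.016),('book',515,191,.018),('case',237,137,.025),('pink',183,344,.02)): print(n,onz(f,u,v,z)[:2].round(3))
E
python3 m2.py
```

```text
corners [[ 0.6023  0.0351]
 [ 0.6412 -0.021 ]
 [ 0.5263 -0.1013]
 [ 0.4862 -0.0442]]
c [ 0.56398032 -0.03285185] ang 34.63637346317795 [np.float64(0.068285979012654), np.float64(0.1402348164268476), np.float64(0.06975919049480334), np.float64(0.1405926229098655)]
bar [array([ 0.54721643, -0.0050014 ]), array([ 0.58120093, -0.06111339])] [ 0.56420868 -0.03305739] 0.06560107492156511
knob [0.43464697 0.27611577 0.06      ] collar [0.4342633  0.27511144 0.035     ] ring [0.43453439 0.27593611 0.019     ]
mug [ 0.374 -0.514]
mouse [ 0.717 -0.263]
remote [0.671 0.327]
book [ 0.59  -0.523]
case [0.719 0.14 ]
pink [0.23  0.258]
```

```bash
cat > p.py <<'E'
import sys
from h import *
from scipy.spatial.transform import Rotation as R
from scipy.linalg import logm,expm
def T(p,r): M=np.eye(4);M[:3,:3]=r.as_matrix();M[:3,3]=p;return M
def cur():
    s=arm.get_state();q=s['ee_rot'];return T(s['position'],R.from_quat([q[1],q[2],q[3],q[0]]))
def rot(t,tilt=0): # tool down, tool x at world angle t deg; then tilt about tool x
    a=np.radians(t)/2;return R.from_quat([np.cos(a),np.sin(a),0,0])*R.from_euler('x',tilt,degrees=True)
def plan(p,t,tilt=0,n=None,start=None):
    A=cur() if start is None else start;B=T(p,rot(t,tilt));L=np.real(logm(np.linalg.inv(A)@B))
    if n is None:
        for n in range(1,200):
            E=expm(L/n);
            if np.abs(E[:3,3]).max()<=.0245 and np.degrees(np.abs(R.from_matrix(E[:3,:3]).as_rotvec())).max()<=4.9: break
    E=expm(L/n);row=np.r_[E[:3,3]/.025,np.degrees(R.from_matrix(E[:3,:3]).as_rotvec())/5]
    P=[(A@expm(L*k))[:3,3] for k in np.linspace(0,1,5)]
    print(n,'rows',row.round(3).tolist());print(' path',np.round(P,3).tolist());return B
if __name__=='__main__':
    a=[float(x) for x in sys.argv[1:]];s=arm.get_state();print('t',s['clock'],'q',s['joints'].round(2),'pos',s['position'].round(4),'F',s['contact_force'].round(1),'w',round(s['width'],3))
    if len(a)>=4: plan(a[:3],a[3],a[4] if len(a)>4 else 0,int(a[5]) if len(a)>5 else None)
E
python3 p.py .564 -.033 .16 124.6
```

```text
t 0.25 q [-1.37  0.26  0.02  1.33 -0.    1.42] pos [ 0.1884 -0.5166  0.248 ] F [ 0.3 -1.4 -0.2] w 1.001
28 rows [0.958, 0.317, 0.126, -0.0, -0.0, -0.747]
 path [[0.188, -0.517, 0.248], [0.359, -0.477, 0.226], [0.495, -0.367, 0.204], [0.568, -0.208, 0.182], [0.564, -0.033, 0.16]]
```

```bash
python3 -m handwheel '[[0.96,0.32,0.12,0,0,-0.75],[0.96,0.32,0.12,0,0,-0.75],[0.96,0.32,0.12,0,0,-0.75],[0.96,0.32,0.12,0,0,-0.75],[0.96,0.32,0.12,0,0,-0.75],[0.96,0.32,0.12,0,0,-0.75],[0.96,0.32,0.12,0,0,-0.75],[0.96,0.32,0.12,0,0,-0.75],[0.96,0.32,0.12,0,0,-0.75],[0.96,0.32,0.12,0,0,-0.75],[0.96,0.32,0.12,0,0,-0.75],[0.96,0.32,0.12,0,0,-0.75]]' 85; python3 p.py .564 -.033 .16 124.6
```

```text
clock: 1.25
position: [0.469, -0.4006, 0.208]
ee_rot: [-0.001, 0.836, 0.549, -0.001]
contact_force: [-0.5, 0.2, 0.4]
width: 0.996
t 1.25 q [-0.84  0.39  0.11  1.29 -0.    1.14] pos [ 0.469  -0.4006  0.208 ] F [-0.5  0.2  0.4] w 0.996
16 rows [0.941, 0.31, 0.12, -0.002, -0.001, -0.726]
 path [[0.469, -0.401, 0.208], [0.527, -0.321, 0.196], [0.564, -0.229, 0.184], [0.577, -0.131, 0.172], [0.564, -0.033, 0.16]]
```

Tracks well. Continue.

```bash
python3 -m handwheel '[[0.94,0.31,0.12,0,0,-0.73],[0.94,0.31,0.12,0,0,-0.73],[0.94,0.31,0.12,0,0,-0.73],[0.94,0.31,0.12,0,0,-0.73],[0.94,0.31,0.12,0,0,-0.73],[0.94,0.31,0.12,0,0,-0.73],[0.94,0.31,0.12,0,0,-0.73],[0.94,0.31,0.12,0,0,-0.73],[0.94,0.31,0.12,0,0,-0.73],[0.94,0.31,0.12,0,0,-0.73],[0.94,0.31,0.12,0,0,-0.73],[0.94,0.31,0.12,0,0,-0.73]]'; python3 -m handwheel '[[0.94,0.31,0.12,0,0,-0.73],[0.94,0.31,0.12,0,0,-0.73],[0.94,0.31,0.12,0,0,-0.73],[0.94,0.31,0.12,0,0,-0.73],[0,0,0,0,0,0]]'; python3 - <<'E'
from p import *
f=grab('wrist','w1.png');plan([.564,-.033,.058],124.6)
print(proj(f,[[.5642,-.033,.07]]))
E
```

```text
clock: 2.25
position: [0.5778, -0.1166, 0.1667]
ee_rot: [-0.003, 0.554, 0.832, -0.0]
contact_force: [0.6, 0.0, -0.2]
width: 0.992
clock: 2.67
position: [0.5584, -0.0107, 0.1532]
ee_rot: [-0.005, 0.435, 0.9, 0.001]
contact_force: [0.8, 0.7, 0.1]
width: 0.995
4 rows [-0.2, -0.085, 0.954, -0.008, -0.021, 0.183]
 path [[0.559, -0.012, 0.153], [0.56, -0.017, 0.13], [0.562, -0.022, 0.106], [0.563, -0.028, 0.082], [0.564, -0.033, 0.058]]
[[296.56034486 300.82029273]]
```

View pics/w1.png

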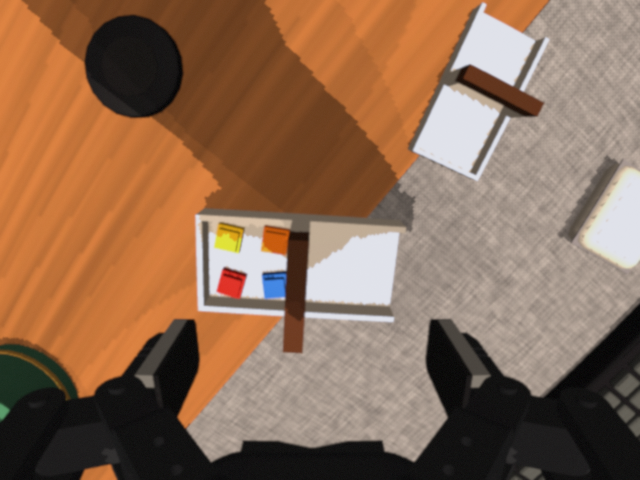

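```bash
python3 - <<'E'
from p import *
f=grab('wrist')
a,b=onz(f,299,234,.07),onz(f,293,352,.07);print(a,b,(a+b)/2,np.linalg.norm(a-b),np.degrees(np.arctan2(*(a-b)[:2][::-1])))
plan([*((a+b)/2)[:2],.10],124.6,n=4)
E
```

```text
[ 0.54195582 -0.00245955  0.07      ] [ 0.58386661 -0.0626167   0.07      ] [ 0.56291121 -0.03253812  0.07      ] 0.07331710260055115 124.86447446270867
4 rows [-0.173, -0.089, 0.536, -0.008, -0.019, 0.176]
 path [[0.56, -0.013, 0.154], [0.561, -0.018, 0.14], [0.561, -0.023, 0.127], [0.562, -0.028, 0.113], [0.563, -0.033, 0.1]]
```

```bash
python3 -m handwheel '[[-0.2,-0.1,0.55,0,-0.02,0.2],[-0.2,-0.1,0.55,0,-0.02,0.2],[-0.15,-0.06,0.5,0,-0.02,0.14],[-0.1,-0.06,0.3,0,0,0.1],[0,0,0,0,0,0],[0,0,0,0,0,0]]' 50; python3 p.py .563 -.0326 .058 124.6 0 4
```

```text
clock: 3.27
position: [0.5658, -0.0369, 0.1058]
ee_rot: [0.001, 0.468, 0.884, -0.001]
contact_force: [1.0, -0.1, 0.5]
width: 0.583
t 3.2667 q [-0.21  0.36 -0.2   1.   -0.    0.76] pos [ 0.5658 -0.0369  0.1058] F [ 1.  -0.1  0.5] w 0.583
4 rows [0.052, 0.001, 0.477, -0.002, 0.008, -0.018]
 path [[0.566, -0.037, 0.106], [0.565, -0.036, 0.094], [0.564, -0.035, 0.082], [0.564, -0.034, 0.07], [0.563, -0.033, 0.058]]
```

```bash
python3 -m handwheel '[[0.05,0,0.5,0,0,0],[0.05,0,0.5,0,0,0],[0.05,0,0.45,0,0,0],[0.05,0,0.25,0,0,0],[0,0,0,0,0,0],[0,0,0,0,0,0]]' 50; python3 p.py .563 -.0326 .058 124.6 0 2
```

```text
clock: 3.77
position: [0.5658, -0.0351, 0.0659]
ee_rot: [0.004, 0.469, 0.883, -0.0]
contact_force: [0.2, -0.6, -0.3]
width: 0.584
t 3.7667 q [-0.21  0.4  -0.27  0.9  -0.    0.77] pos [ 0.5658 -0.0351  0.0659] F [ 0.2 -0.6 -0.3] w 0.584
2 rows [0.074, -0.019, 0.157, 0.02, 0.04, -0.052]
 path [[0.566, -0.035, 0.066], [0.565, -0.034, 0.064], [0.564, -0.034, 0.062], [0.564, -0.033, 0.06], [0.563, -0.033, 0.058]]
```

```bash
python3 -m handwheel '[[0.07,0,0.2,0,0.02,0],[0.05,0,0.17,0,0.02,0],[0,0,0.05,0,0,0],[0,0,0,0,0,0]]' 50;python3 -m handwheel '[[0,0,0,0,0,0],[0,0,0,0,0,0],[0,0,0,0,0,0],[0,0,0,0,0,0],[0,0,0,0,0,0],[0,0,0,0,0,0],[0,0,0,0,0,0]]' 0 70; python3 p.py
```

```text
clock: 4.1
position: [0.5653, -0.0327, 0.0566]
ee_rot: [0.004, 0.469, 0.883, 0.001]
contact_force: [-1.1, 0.5, 0.1]
width: 0.585
clock: 4.68
position: [0.5655, -0.0328, 0.0574]
ee_rot: [0.004, 0.469, 0.883, 0.001]
contact_force: [0.0, 0.0, -0.5]
width: 0.125
t 4.6833 q [-0.21  0.4  -0.28  0.88 -0.    0.77] pos [ 0.5655 -0.0328  0.0574] F [ 0.   0.  -0.5] w 0.125
```

```bash
python3 -m handwheel '[[0,0,-0.3,0,0,0],[0,0,-0.6,0,0,0],[0,0,-0.8,0,0,0],[0,0,-0.9,0,0,0],[0,0,-0.9,0,0,0],[0,0,-0.7,0,0,0],[0,0,-0.4,0,0,0],[0,0,0,0,0,0],[0,0,0,0,0,0]]'; cat > pour.py <<'E'
import sys
from p import *
def pour(th,n=None,h=148.,back=.02,lipz=.080):
    d=np.r_[np.cos(np.radians(h)),np.sin(np.radians(h))];lip=np.array([.4505,-.2782])-back*d
    a=np.radians(th);p=lip-d*(.070*np.cos(a)-.0534*np.sin(a))
    p=[*p,lipz+.07*np.sin(a)+.0534*np.cos(a)];print('th',th,np.round(p,4));return plan(p,h+90,th,n)
E
python3 p.py; python3 - <<'E'
from pour import *
B=pour(0,lipz=.14)
E
```

```text
clock: 5.43
position: [0.5626, -0.032, 0.1787]
ee_rot: [0.002, 0.469, 0.883, 0.001]
contact_force: [0.5, 0.3, -3.4]
width: 0.122
t 5.4333 q [-0.21  0.31 -0.09  1.17  0.    0.77] pos [ 0.5626 -0.032   0.1787] F [ 0.5  0.3 -3.4] w 0.122
th 0 [ 0.5268 -0.3259  0.1934]
24 rows [0.057, -0.582, -0.025, -0.0, 0.002, -0.949]
 path [[0.563, -0.032, 0.179], [0.496, -0.088, 0.182], [0.465, -0.169, 0.186], [0.476, -0.255, 0.19], [0.527, -0.326, 0.193]]
```

```bash
python3 -m handwheel '[[0.03,-0.3,-0.02,0,0,-0.5],[0.06,-0.58,-0.03,0,0,-0.95],[0.06,-0.58,-0.03,0,0,-0.95],[0.06,-0.58,-0.03,0,0,-0.95],[0.06,-0.58,-0.03,0,0,-0.95],[0.06,-0.58,-0.03,0,0,-0.95],[0.06,-0.58,-0.03,0,0,-0.95],[0.06,-0.58,-0.03,0,0,-0.95],[0.06,-0.58,-0.03,0,0,-0.95],[0.06,-0.58,-0.03,0,0,-0.95],[0.06,-0.58,-0.03,0,0,-0.95],[0.06,-0.58,-0.03,0,0,-0.95]]'; python3 -m handwheel '[[0.06,-0.58,-0.03,0,0,-0.95],[0.06,-0.58,-0.03,0,0,-0.95],[0.06,-0.58,-0.03,0,0,-0.95],[0.06,-0.58,-0.03,0,0,-0.95],[0.06,-0.58,-0.03,0,0,-0.95],[0.06,-0.58,-0.03,0,0,-0.95],[0.06,-0.58,-0.03,0,0,-0.95],[0.06,-0.58,-0.03,0,0,-0.95],[0.04,-0.4,-0.03,0,0,-0.7],[0.03,-0.3,0,0,0,-0.4],[0,0,0,0,0,0]]';python3 p.py; python3 - <<'E'
from pour import *
pour(15)
pour(15,h=140)
E
```

```text
clock: 6.43
position: [0.4588, -0.1629, 0.1759]
ee_rot: [-0.007, -0.014, 1.0, 0.004]
contact_force: [0.1, -0.2, -3.2]
width: 0.128
clock: 7.35
position: [0.4906, -0.2942, 0.1684]
ee_rot: [-0.009, -0.402, 0.916, 0.015]
contact_force: [-0.1, 0.7, -2.3]
width: 0.126
t 7.35 q [-0.69  0.35 -0.05  1.2  -0.   -1.51] pos [ 0.4906 -0.2942  0.1684] F [-0.1  0.7 -2.3] w 0.126
th 15 [ 0.5131 -0.3173  0.1497]
4 rows [0.041, -0.306, 0.212, 0.847, -0.074, -0.526]
 path [[0.491, -0.294, 0.168], [0.495, -0.3, 0.163], [0.501, -0.306, 0.158], [0.507, -0.312, 0.153], [0.513, -0.317, 0.15]]
th 15 [ 0.507  -0.3256  0.1497]
4 rows [0.126, -0.317, 0.213, 0.849, -0.029, -0.128]
 path [[0.491, -0.294, 0.168], [0.494, -0.302, 0.163], [0.498, -0.31, 0.158], [0.502, -0.318, 0.153], [0.507, -0.326, 0.15]]
```

```bash
python3 -m handwheel '[[0.13,-0.32,0.1,0.85,-0.03,-0.13],[0.13,-0.32,0.1,0.85,-0.03,-0.13],[0.13,-0.32,0.1,0.7,-0.03,-0.13],[0.06,-0.2,0.05,0.4,0,-0.1],[0,0,0,0,0,0],[0,0,0,0,0,0]]'; python3 - <<'E'
from pour import *
pour(15,h=140,n=3)
f=cv2.imread('pics/top0.png');g=grab('top');a=np.linspace(0,2*np.pi,61)
ring=lambda r,z:np.c_[.4505+r*np.cos(a),-.2782+r*np.sin(a),0*a+z]
c=cv2.resize(f[205:295,370:460],None,fx=5,fy=5)
for r,z,k in((.05,.062,(0,0,255)),(.0455,.062,(255,0,255)),(.05,0,(255,255,0))):
    q=(proj(g,ring(r,z))-[370,205]+.5)*5-.5
    cv2.polylines(c,[q.astype(np.int32)],True,k,1)
s=grab('scene')['frame'][110:260,200:350]
cv2.imwrite('pics/c2.png',np.hstack([c,cv2.resize(s,(450,450))[:450,:340]]))
E
```

```text
clock: 7.85
position: [0.502, -0.3195, 0.1547]
ee_rot: [0.043, -0.417, 0.903, -0.094]
contact_force: [-0.3, 0.0, -2.5]
width: 0.132
th 15 [ 0.507  -0.3256  0.1497]
3 rows [0.018, -0.087, 0.088, 0.209, -0.007, -0.031]
 path [[0.502, -0.32, 0.155], [0.503, -0.321, 0.153], [0.504, -0.323, 0.152], [0.506, -0.324, 0.151], [0.507, -0.326, 0.15]]
```

View pics/c2.png

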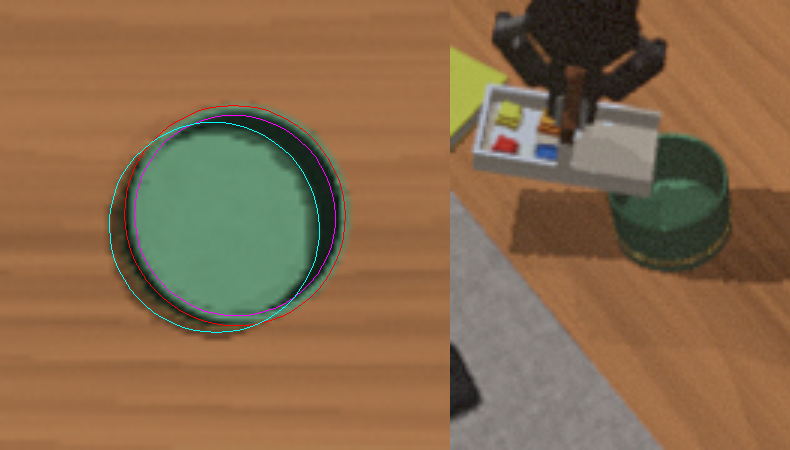

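```bash
sed -i 's/\.4505,-\.2782/.4497,-.2805/' pour.py; python3 - <<'E'
from pour import *
pour(24,h=140,n=4); pour(50,h=140,n=10)
E
```

```text
th 24 [ 0.4974 -0.3205  0.1573]
4 rows [0.038, 0.026, -0.032, 0.606, -0.007, -0.021]
 path [[0.502, -0.32, 0.155], [0.501, -0.32, 0.156], [0.5, -0.32, 0.156], [0.499, -0.32, 0.157], [0.497, -0.32, 0.157]]
th 50 [ 0.4682 -0.296   0.1679]
10 rows [0.016, 0.122, -0.129, 0.762, -0.005, -0.008]
 path [[0.502, -0.32, 0.155], [0.495, -0.314, 0.161], [0.486, -0.309, 0.165], [0.477, -0.302, 0.167], [0.468, -0.296, 0.168]]
```

```bash
python3 -m handwheel '[[0.02,0.12,-0.13,0.6,0,0],[0.02,0.12,-0.13,0.76,0,0],[0.02,0.12,-0.13,0.76,0,0],[0.02,0.12,-0.13,0.76,0,0],[0.02,0.12,-0.13,0.76,0,0],[0.02,0.12,-0.13,0.76,0,0],[0.02,0.12,-0.13,0.76,0,0],[0.02,0.12,-0.13,0.76,0,0],[0.02,0.12,-0.13,0.76,0,0],[0.02,0.12,-0.13,0.6,0,0],[0,0,0,0,0,0],[0,0,0,0,0,0]]'; python3 -m handwheel '[[0,0,0,0,0,0],[0,0,0,0,0,0],[0,0,0,0,0,0],[0,0,0,0,0,0]]';python3 - <<'E'
from pour import *
pour(50,h=140,n=3)
s=grab('scene')['frame'][110:260,200:350];t=grab('top')['frame'][170:320,330:480]
cv2.imwrite('pics/c3.png',np.hstack([cv2.resize(s,(400,400)),cv2.resize(t,(400,400))]))
E
```

```text
clock: 8.95
position: [0.468, -0.2945, 0.1679]
ee_rot: [0.175, -0.379, 0.827, -0.376]
contact_force: [-0.1, -0.2, -1.0]
width: 0.129
clock: 9.28
position: [0.4705, -0.2966, 0.1696]
ee_rot: [0.175, -0.379, 0.828, -0.375]
contact_force: [-0.0, -0.4, -1.0]
width: 0.126
th 50 [ 0.4682 -0.296   0.1679]
3 rows [0.015, 0.036, -0.008, 0.072, -0.019, -0.044]
 path [[0.471, -0.297, 0.17], [0.47, -0.296, 0.169], [0.469, -0.296, 0.169], [0.469, -0.296, 0.168], [0.468, -0.296, 0.168]]
```

View pics/c3.png

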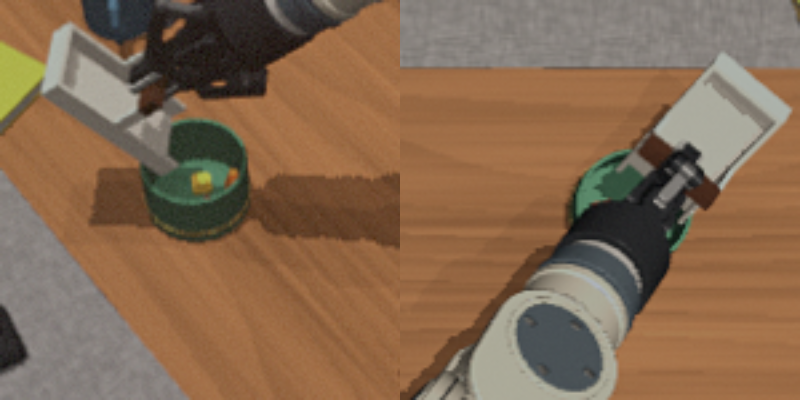

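```bash
python3 - <<'E'
from pour import *
B=pour(45,h=140,lipz=.13,n=4)
plan([.553,-.335,.20],230,0,12,start=B)
E
```

```text
th 45 [ 0.474  -0.3009  0.2173]
4 rows [0.009, -0.39, -0.282, -0.197, -0.013, -0.034]
 path [[0.47, -0.296, 0.169], [0.471, -0.297, 0.181], [0.472, -0.298, 0.193], [0.473, -0.3, 0.205], [0.474, -0.301, 0.217]]
12 rows [-0.082, -0.232, 0.17, -0.75, 0.0, 0.0]
 path [[0.474, -0.301, 0.217], [0.494, -0.31, 0.219], [0.515, -0.319, 0.217], [0.535, -0.328, 0.21], [0.553, -0.335, 0.2]]
```

```bash
python3 -m handwheel '[[0,-0.4,-0.3,-0.2,0,0],[0,-0.4,-0.3,-0.2,0,0],[0,-0.4,-0.3,-0.2,0,0],[-0.08,-0.23,0.1,-0.75,0,0],[-0.08,-0.23,0.15,-0.75,0,0],[-0.08,-0.23,0.15,-0.75,0,0],[-0.08,-0.23,0.15,-0.75,0,0],[-0.08,-0.23,0.15,-0.75,0,0],[-0.08,-0.23,0.15,-0.75,0,0],[-0.08,-0.23,0.15,-0.75,0,0],[-0.08,-0.23,0.15,-0.75,0,0],[-0.08,-0.23,0.15,-0.75,0,0]]'; python3 -m handwheel '[[-0.08,-0.23,0.15,-0.75,0,0],[-0.08,-0.23,0.15,-0.75,0,0],[0,-0.1,0,-0.6,0,0],[0,0,0,0,0,0]]';python3 - <<'E'
from p import *
plan([.564,-.033,.20],124.3)
t=grab('top')['frame'][170:320,330:480];s=grab('scene')['frame'][110:260,200:350]
cv2.imwrite('pics/c4.png',np.hstack([cv2.resize(s,(400,400)),cv2.resize(t,(400,400))]))
E
```

```text
clock: 10.38
position: [0.5295, -0.3228, 0.2082]
ee_rot: [0.041, -0.415, 0.905, -0.082]
contact_force: [0.2, -0.4, -1.4]
width: 0.127
clock: 10.72
position: [0.5471, -0.3323, 0.2012]
ee_rot: [0.0, -0.417, 0.909, 0.006]
contact_force: [-0.6, -0.4, -2.3]
width: 0.124
22 rows [-0.027, 0.629, 0.006, 0.006, -0.003, 0.955]
 path [[0.547, -0.332, 0.201], [0.496, -0.263, 0.201], [0.482, -0.178, 0.201], [0.506, -0.096, 0.201], [0.564, -0.033, 0.2]]
```

View pics/c4.png

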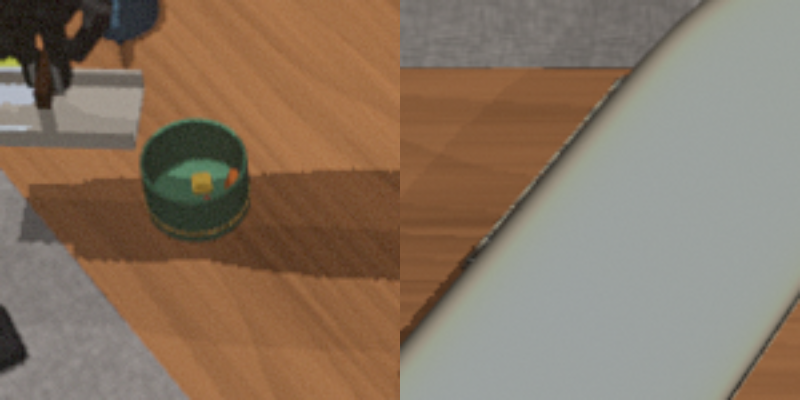

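```bash
python3 -m handwheel '[[0,0.3,0,0,0,0.5],[-0.03,0.63,0,0,0,0.95],[-0.03,0.63,0,0,0,0.95],[-0.03,0.63,0,0,0,0.95],[-0.03,0.63,0,0,0,0.95],[-0.03,0.63,0,0,0,0.95],[-0.03,0.63,0,0,0,0.95],[-0.03,0.63,0,0,0,0.95],[-0.03,0.63,0,0,0,0.95],[-0.03,0.63,0,0,0,0.95],[-0.03,0.63,0,0,0,0.95],[-0.03,0.63,0,0,0,0.95]]'; python3 -m handwheel '[[-0.03,0.63,0,0,0,0.95],[-0.03,0.63,0,0,0,0.95],[-0.03,0.63,0,0,0,0.95],[-0.03,0.63,0,0,0,0.95],[-0.03,0.63,0,0,0,0.95],[-0.03,0.63,0,0,0,0.9],[-0.03,0.63,0,0,0,0.9],[-0.03,0.4,0,0,0,0.5],[0,0.2,0,0,0,0.2],[0,0,0,0,0,0],[0,0,0,0,0,0]]';python3 - <<'E'
from p import *
plan([.564,-.033,.10],124.3,n=4)
t=grab('top')['frame'];s=grab('scene')['frame']
cv2.imwrite('pics/c5.png',np.hstack([cv2.resize(t[160:300,250:470],None,fx=2.4,fy=2.4),cv2.resize(s[140:280,240:340],None,fx=2.4,fy=2.4)]))
E
```

```text
clock: 11.82
position: [0.4749, -0.1597, 0.2051]
ee_rot: [0.012, 0.07, 0.997, -0.004]
contact_force: [0.1, 0.2, -1.2]
width: 0.13
clock: 12.73
position: [0.5256, -0.0383, 0.2125]
ee_rot: [0.029, 0.392, 0.919, 0.002]
contact_force: [-0.4, 0.1, -1.3]
width: 0.125
4 rows [-0.172, 0.308, 1.137, 0.086, 0.143, 0.474]
 path [[0.526, -0.038, 0.212], [0.536, -0.037, 0.185], [0.545, -0.035, 0.156], [0.555, -0.034, 0.128], [0.564, -0.033, 0.1]]
```

View pics/c5.png

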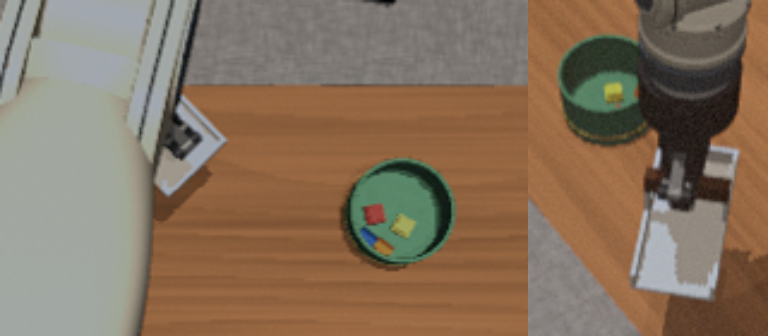

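All four caps are in the tin (red, yellow flat; blue, orange by the wall). Put the tray back.

```bash
python3 -m handwheel '[[-0.1,0.2,0.5,0.05,0.1,0.3],[-0.13,0.23,0.85,0.06,0.1,0.36],[-0.13,0.23,0.85,0.06,0.1,0.36],[-0.13,0.2,0.85,0.06,0.1,0.35],[-0.1,0.15,0.7,0.05,0.08,0.25],[-0.05,0.1,0.4,0,0,0.1],[0,0,0,0,0,0],[0,0,0,0,0,0]]';  python3 p.py .564 -.033 .0575 124.3 0 3
```

```text
clock: 13.5
position: [0.56, -0.0381, 0.1092]
ee_rot: [0.008, 0.464, 0.886, 0.001]
contact_force: [0.3, -0.0, -1.4]
width: 0.126
t 13.5 q [-0.22  0.34 -0.22  0.99 -0.    0.75] pos [ 0.56   -0.0381  0.1092] F [ 0.3 -0.  -1.4] w 0.126
3 rows [0.031, 0.078, 0.689, 0.037, 0.052, 0.03]
 path [[0.56, -0.038, 0.109], [0.561, -0.037, 0.096], [0.562, -0.036, 0.083], [0.563, -0.034, 0.07], [0.564, -0.033, 0.057]]
```

```bash
python3 -m handwheel '[[0.02,0.05,0.5,0.03,0.05,0.02],[0.02,0.05,0.5,0.03,0.05,0.02],[0.02,0.05,0.5,0.03,0.05,0.02],[0,0,0.3,0.03,0.03,0],[0,0,0.1,0,0,0],[0,0,0,0,0,0]]';  python3 p.py .564 -.033 .0575 124.3 0 3
```

```text
clock: 14.0
position: [0.5631, -0.035, 0.0599]
ee_rot: [0.0, 0.465, 0.885, 0.001]
contact_force: [-0.1, 0.3, -2.0]
width: 0.131
t 14.0 q [-0.21  0.4  -0.27  0.89  0.    0.76] pos [ 0.5631 -0.035   0.0599] F [-0.1  0.3 -2. ] w 0.131
3 rows [0.015, 0.025, 0.033, 0.005, -0.001, 0.015]
 path [[0.563, -0.035, 0.06], [0.563, -0.035, 0.059], [0.564, -0.034, 0.059], [0.564, -0.034, 0.058], [0.564, -0.033, 0.058]]
```

```bash
python3 -m handwheel '[[0.02,0.02,0.06,0,0,0],[0,0,0.06,0,0,0],[0,0,0.03,0,0,0],[0,0,0,0,0,0]]';python3 -m handwheel '[[0,0,0,0,0,0],[0,0,0,0,0,0],[0,0,0,0,0,0],[0,0,0,0,0,0]]' 45; python3 - <<'E'
from p import *
s=arm.get_state();print(s['position'],s['contact_force'],s['width'])
p=s['position'].copy();p[2]=.2
B=plan(p,124.3,n=7);plan([.4345,.2755,.17],161,start=B)
E
```

```text
clock: 14.33
position: [0.5633, -0.034, 0.0578]
ee_rot: [0.001, 0.465, 0.885, 0.001]
contact_force: [-0.4, -0.2, -0.9]
width: 0.128
clock: 14.67
position: [0.5644, -0.0341, 0.0593]
ee_rot: [0.003, 0.465, 0.885, 0.001]
contact_force: [-0.2, -0.6, -0.3]
width: 0.527
[ 0.56441132 -0.03414896  0.05926931] [-0.2382074  -0.58572003 -0.25180616] 0.5269918160275275
7 rows [-0.002, 0.002, -0.804, 0.008, 0.005, 0.008]
 path [[0.564, -0.034, 0.059], [0.564, -0.034, 0.094], [0.564, -0.034, 0.13], [0.564, -0.034, 0.165], [0.564, -0.034, 0.2]]
13 rows [0.924, 0.501, 0.092, 0.0, 0.0, -0.565]
 path [[0.564, -0.034, 0.2], [0.551, 0.05, 0.192], [0.524, 0.131, 0.185], [0.485, 0.207, 0.178], [0.435, 0.276, 0.17]]
```

```bash
python3 -m handwheel '[[0,0,-0.5,0,0,0],[0,0,-0.9,0,0,0],[0,0,-0.9,0,0,0],[0,0,-0.9,0,0,0],[0,0,-0.9,0,0,0],[0.3,0.2,-0.6,0,0,-0.2],[0.92,0.5,-0.2,0,0,-0.56],[0.92,0.5,0.1,0,0,-0.56],[0.92,0.5,0.1,0,0,-0.56],[0.92,0.5,0.1,0,0,-0.56],[0.92,0.5,0.1,0,0,-0.56],[0.92,0.5,0.1,0,0,-0.56]]' 45;python3 -m handwheel '[[0.92,0.5,0.1,0,0,-0.56],[0.92,0.5,0.1,0,0,-0.56],[0.92,0.5,0.1,0,0,-0.56],[0.92,0.5,0.1,0,0,-0.56],[0.5,0.3,0.1,0,0,-0.3],[0.2,0.1,0,0,0,-0.2],[0,0,0,0,0,0],[0,0,0,0,0,0]]';python3 - <<'E'
from p import *
f=grab('wrist','w2.png')
print(proj(f,[[.4345,.2755,.06],[.4345,.2755,.035]]))
plan([.4345,.2755,.12],161,n=4)
E
```

```text
clock: 15.67
position: [0.527, 0.1279, 0.1757]
ee_rot: [0.005, 0.321, 0.947, 0.002]
contact_force: [0.3, -0.4, 0.2]
width: 0.526
clock: 16.33
position: [0.4606, 0.2452, 0.1622]
ee_rot: [0.005, 0.196, 0.981, 0.002]
contact_force: [0.5, -0.7, -0.3]
width: 0.527
[[343.7565662  194.00455768]
 [340.53871629 186.93049277]]
4 rows [0.358, 0.188, 0.42, 0.014, 0.028, -0.18]
 path [[0.461, 0.245, 0.162], [0.454, 0.253, 0.152], [0.448, 0.26, 0.141], [0.441, 0.268, 0.131], [0.434, 0.276, 0.12]]
```

View pics/w2.png

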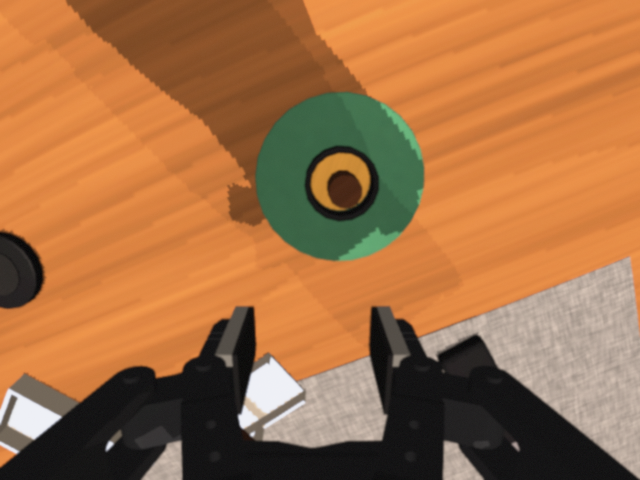

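```bash
python3 - <<'E'
from p import *
f=grab('wrist')
hs=cv2.cvtColor(f['frame'],cv2.COLOR_BGR2HSV)
m=cv2.inRange(hs,(45,60,25),(95,255,255));c,_=cv2.findContours(m,0,1);c=max(c,key=cv2.contourArea);(u,v),_,_=cv2.fitEllipse(c);print('outer',u,v,onz(f,u,v,.019))
k=f['frame'][140:225,300:385];d=(k.max(2)<110).astype(np.uint8)&(cv2.cvtColor(k,cv2.COLOR_BGR2HSV)[...,0]<15)&(k[...,2]>k[...,0]+20)
ys,xs=np.where(d);print('knob',xs.min()+300,xs.max()+300,ys.min()+140,ys.max()+140)
print(onz(f,344,189,.06),onz(f,341.5,183,.035))
plan([*onz(f,344,189,.06)[:2],.10],161,n=5)
E
```

```text
outer 339.57427978515625 175.3495635986328 [0.43013809 0.27767737 0.019     ]
knob 309 369 151 206
[0.43210591 0.27646361 0.06      ] [0.43265588 0.27676116 0.035     ]
5 rows [0.31, 0.152, 0.496, 0.011, 0.023, -0.145]
 path [[0.461, 0.245, 0.162], [0.454, 0.253, 0.147], [0.447, 0.261, 0.131], [0.44, 0.269, 0.116], [0.432, 0.276, 0.1]]
```

```bash
python3 -m handwheel '[[0.31,0.15,0.5,0,0.02,-0.15],[0.31,0.15,0.5,0,0.02,-0.15],[0.31,0.15,0.5,0.02,0.02,-0.15],[0.3,0.15,0.45,0.02,0.02,-0.15],[0.1,0.05,0.3,0,0,-0.05],[0,0,0,0,0,0],[0,0,0,0,0,0]]' 45; python3 p.py .4325 .2765 .056 161 0 4
```

```text
clock: 17.02
position: [0.442, 0.2675, 0.1049]
ee_rot: [0.004, 0.174, 0.985, 0.001]
contact_force: [-0.3, -0.0, -0.2]
width: 0.522
t 17.0167 q [ 0.38  0.28 -0.33  0.95 -0.    0.73] pos [0.442  0.2675 0.1049] F [-0.3 -0.  -0.2] w 0.522
4 rows [0.122, 0.052, 0.489, 0.008, 0.02, -0.054]
 path [[0.442, 0.268, 0.105], [0.44, 0.27, 0.093], [0.437, 0.272, 0.08], [0.435, 0.274, 0.068], [0.433, 0.276, 0.056]]
```

```bash
python3 -m handwheel '[[0.25,0.1,0.1,0,0,0],[0.25,0.1,0.2,0,0.03,-0.1],[0.05,0,0.3,0,0.03,-0.1],[0,0,0.4,0,0.02,0],[0,0,0.3,0,0,0],[0,0,0.15,0,0,0],[0,0,0,0,0,0],[0,0,0,0,0,0]]' 45; python3 p.py .4325 .2765 .056 161 0 2
```

```text
clock: 17.68
position: [0.4319, 0.2769, 0.0662]
ee_rot: [0.001, 0.166, 0.986, 0.002]
contact_force: [-0.8, -1.0, 0.2]
width: 0.53
t 17.6833 q [ 0.41  0.32 -0.39  0.86  0.    0.74] pos [0.4319 0.2769 0.0662] F [-0.8 -1.   0.2] w 0.53
2 rows [-0.015, -0.005, 0.203, 0.025, 0.008, -0.015]
 path [[0.432, 0.277, 0.066], [0.432, 0.277, 0.064], [0.432, 0.277, 0.061], [0.432, 0.277, 0.059], [0.432, 0.276, 0.056]]
```

```bash
python3 -m handwheel '[[0,0,0.2,0.02,0,0],[0,0,0.15,0.02,0,0],[0,0,0.04,0,0,0],[0,0,0,0,0,0]]' 45; python3 -m handwheel '[[0,0,0,0,0,0],[0,0,0,0,0,0],[0,0,0,0,0,0],[0,0,0,0,0,0],[0,0,0,0,0,0],[0,0,0,0,0,0]]' 0 60; python3 - <<'E'
from p import *
s=arm.get_state();print(s['position'],s['contact_force'],s['width'])
f=grab('wrist','w3.png')
E
```

```text
clock: 18.02
position: [0.4324, 0.277, 0.0557]
ee_rot: [0.001, 0.166, 0.986, 0.0]
contact_force: [0.9, -0.2, 0.2]
width: 0.525
clock: 18.52
position: [0.4326, 0.2771, 0.056]
ee_rot: [0.001, 0.166, 0.986, 0.0]
contact_force: [1.3, 0.5, -1.4]
width: 0.21
[0.43259175 0.27707068 0.05602963] [ 1.29255338  0.50754845 -1.44232939] 0.20976816848608817
```

```bash
python3 -m handwheel '[[0,0,-0.2,0,0,0],[0,0,-0.4,0,0,0],[0,0,-0.6,0,0,0],[0,0,-0.8,0,0,0],[0,0,-0.8,0,0,0],[0,0,-0.8,0,0,0],[0,0,-0.5,0,0,0],[0,0,-0.2,0,0,0],[0,0,0,0,0,0],[0,0,0,0,0,0]]'; python3 - <<'E'
from p import *
s=arm.get_state();print(s['position'],s['contact_force'],s['moment'],s['width'])
t=98;x=np.r_[np.cos(np.radians(t)),np.sin(np.radians(t))]
tgt=np.r_[.4497,-.2805]+.0015*x;print(tgt)
plan([*tgt,.18],t)
f=grab('wrist')['frame'];g=grab('top')['frame']
cv2.imwrite('pics/c6.png',np.hstack([f[:,100:560],cv2.resize(g[190:310,130:215],(340,480))]))
E
```

```text
clock: 19.4
position: [0.4294, 0.2756, 0.1677]
ee_rot: [-0.002, 0.167, 0.986, -0.002]
contact_force: [0.1, 0.1, -4.2]
width: 0.207
[0.42937116 0.27559871 0.16772245] [ 0.11678296  0.1371853  -4.23971911] [-0.03017498 -0.00646915  0.00367699] 0.20655971103964052
[ 0.44949124 -0.2790146 ]
19 rows [-0.955, -0.773, -0.025, -0.003, -0.0, 0.661]
 path [[0.429, 0.276, 0.168], [0.492, 0.144, 0.171], [0.517, 0.001, 0.174], [0.503, -0.144, 0.177], [0.449, -0.279, 0.18]]
```

View pics/c6.png

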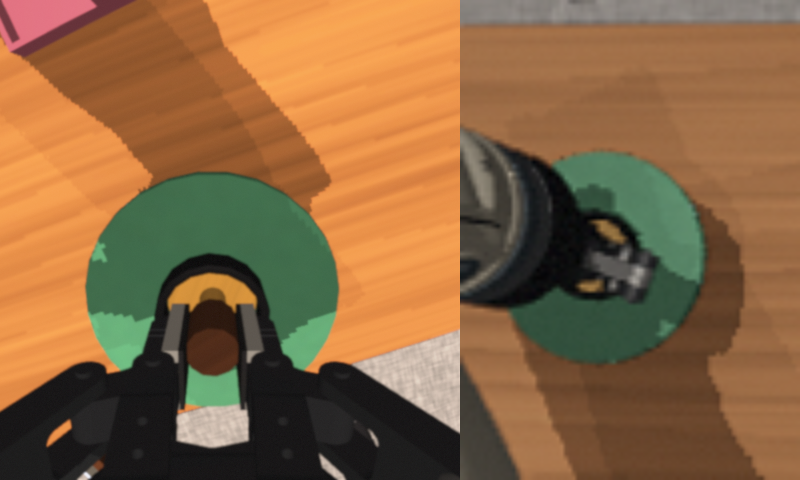

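```bash
python3 - <<'E'
from p import *
f=grab('wrist');A=cur()
for dx in(-.003,0,.003): print(dx,proj(f,[(A@[dx,0,-.004,1])[:3]]),proj(f,[(A@[dx,0,.037,1])[:3]]))
k=f['frame'][270:400,285:345];g=k.astype(int)
m=((g[...,2]>g[...,0]*1.5)&(g[...,2]<120)&(g[...,2]>45)).astype(np.uint8)
for r in range(0,130,8): print(270+r,k[r,27].tolist(),end=' ')
# ring outer boundary fit
hs=cv2.cvtColor(f['frame'],cv2.COLOR_BGR2HSV);mm=cv2.inRange(hs,(45,60,25),(95,255,255));ys,xs=np.where(mm>0);print('\nring',xs.min(),xs.max(),ys.min(),ys.max())
for dx in(-.003,0): 
  a=np.linspace(0,6.283,200);q=proj(f,[(A@[dx+.0575*np.cos(t),.0575*np.sin(t),.037,1])[:3] for t in a]);print(dx,q.min(0),q.max(0))
E
```

```text
-0.003 [[314.44013603 357.36445558]] [[313.85201834 306.48030497]]
0 [[314.45711857 349.98055522]] [[313.86139592 300.38331018]]
0.003 [[314.47420717 342.48188301]] [[313.87080623 294.21812614]]
270 [25, 26, 28] 278 [61, 149, 218] 286 [57, 136, 199] 294 [34, 84, 121] 302 [15, 24, 43] 310 [17, 26, 44] 318 [10, 23, 44] 326 [15, 25, 46] 334 [25, 41, 77] 342 [27, 45, 82] 350 [26, 43, 80] 358 [24, 42, 76] 366 [28, 46, 83] 374 [39, 61, 85] 382 [122, 175, 105] 390 [123, 178, 106] 398 [124, 178, 107] 
ring 186 437 173 406
-0.003 [186.09112026 177.47753475] [441.47818532 410.78821974]
0 [185.42210234 170.03641122] [442.16273883 405.90467991]
```

```bash
python3 -m handwheel '[[-0.3,-0.25,0,0,0,0.2],[-0.6,-0.5,0,0,0,0.45],[-0.9,-0.75,-0.03,0,0,0.66],[-0.95,-0.77,-0.03,0,0,0.66],[-0.95,-0.77,-0.03,0,0,0.66],[-0.95,-0.77,-0.03,0,0,0.66],[-0.95,-0.77,-0.03,0,0,0.66],[-0.95,-0.77,-0.03,0,0,0.66],[-0.95,-0.77,-0.03,0,0,0.66],[-0.95,-0.77,-0.03,0,0,0.66],[-0.95,-0.77,-0.03,0,0,0.66],[-0.95,-0.77,-0.03,0,0,0.66]]';python3 p.py .4495 -.279 .18 98
```

```text
clock: 20.55
position: [0.512, -0.0585, 0.1662]
ee_rot: [-0.007, 0.478, 0.878, -0.007]
contact_force: [0.8, -0.2, -3.5]
width: 0.209
t 20.55 q [-0.27  0.25 -0.2   1.13 -0.01  0.73] pos [ 0.512  -0.0585  0.1662] F [ 0.8 -0.2 -3.5] w 0.209
8 rows [-0.912, -0.709, -0.064, -0.029, -0.003, 0.622]
 path [[0.512, -0.058, 0.166], [0.505, -0.116, 0.17], [0.493, -0.172, 0.173], [0.474, -0.227, 0.177], [0.45, -0.279, 0.18]]
```

```bash
python3 -m handwheel '[[-0.91,-0.71,-0.08,-0.03,0,0.62],[-0.91,-0.71,-0.08,-0.03,0,0.62],[-0.91,-0.71,-0.08,-0.03,0,0.62],[-0.91,-0.71,-0.08,-0.03,0,0.62],[-0.8,-0.62,-0.06,-0.03,0,0.55],[-0.6,-0.45,-0.06,-0.03,0,0.4],[-0.35,-0.25,0,0,0,0.25],[-0.15,-0.1,0,0,0,0.1],[0,0,0,0,0,0],[0,0,0,0,0,0]]';python3 p.py .4495 -.279 .16 98 0 4
```

```text
clock: 21.38
position: [0.4643, -0.2482, 0.1709]
ee_rot: [-0.007, 0.631, 0.776, -0.003]
contact_force: [0.1, 0.2, -3.5]
width: 0.206
t 21.3833 q [-0.65  0.26 -0.17  1.15 -0.01  0.72] pos [ 0.4643 -0.2482  0.1709] F [ 0.1  0.2 -3.5] w 0.206
4 rows [-0.276, -0.2, 0.11, -0.041, -0.02, 0.187]
 path [[0.464, -0.248, 0.171], [0.461, -0.256, 0.168], [0.457, -0.264, 0.165], [0.453, -0.271, 0.163], [0.45, -0.279, 0.16]]
```

```bash
python3 -m handwheel '[[-0.28,-0.2,0.1,-0.04,-0.02,0.19],[-0.28,-0.2,0.1,-0.04,-0.02,0.19],[-0.28,-0.2,0.1,-0.04,-0.02,0.19],[-0.2,-0.15,0.1,-0.04,-0.02,0.15],[0,0,0,0,0,0],[0,0,0,0,0,0]]';python3 p.py .4495 -.279 .13 98 0 3
```

```text
clock: 21.88
position: [0.4496, -0.2775, 0.159]
ee_rot: [-0.0, 0.656, 0.755, 0.0]
contact_force: [0.6, -0.2, -3.4]
width: 0.209
t 21.8833 q [-0.71  0.26 -0.2   1.1   0.    0.72] pos [ 0.4496 -0.2775  0.159 ] F [ 0.6 -0.2 -3.4] w 0.209
3 rows [-0.02, -0.005, 0.387, 0.001, -0.002, 0.002]
 path [[0.45, -0.277, 0.159], [0.45, -0.278, 0.152], [0.45, -0.278, 0.145], [0.45, -0.279, 0.137], [0.449, -0.279, 0.13]]
```

```bash
python3 -m handwheel '[[-0.02,0,0.3,0,0,0],[-0.02,0,0.4,0,0,0],[-0.02,0,0.35,0,0,0],[0,0,0.15,0,0,0],[0,0,0,0,0,0],[0,0,0,0,0,0]]';python3 p.py .4495 -.279 .1145 98 0 6
```

```text
clock: 22.38
position: [0.4499, -0.2781, 0.1251]
ee_rot: [-0.001, 0.655, 0.755, 0.0]
contact_force: [-0.7, -0.4, -3.2]
width: 0.208
t 22.3833 q [-0.71  0.29 -0.26  1.02  0.    0.72] pos [ 0.4499 -0.2781  0.1251] F [-0.7 -0.4 -3.2] w 0.208
6 rows [-0.006, -0.003, 0.071, -0.001, -0.003, 0.003]
 path [[0.45, -0.278, 0.125], [0.45, -0.278, 0.122], [0.45, -0.279, 0.12], [0.45, -0.279, 0.117], [0.45, -0.279, 0.114]]
```

```bash
python3 -m handwheel '[[-0.01,0,0.1,0,0,0],[-0.01,0,0.1,0,0,0],[-0.01,0,0.1,0,0,0],[0,0,0.06,0,0,0],[0,0,0,0,0,0]]'; python3 -m handwheel '[[0,0,0.08,0,0,0],[0,0,0.06,0,0,0],[0,0,0,0,0,0]]';python3 p.py
```

```text
clock: 22.8
position: [0.4505, -0.2789, 0.1157]
ee_rot: [-0.0, 0.655, 0.756, 0.0]
contact_force: [-0.4, 0.4, -3.2]
width: 0.209
clock: 23.05
position: [0.4506, -0.279, 0.1121]
ee_rot: [0.0, 0.655, 0.755, 0.0]
contact_force: [0.6, 0.1, -3.4]
width: 0.208
t 23.05 q [-0.71  0.3  -0.28  0.99  0.    0.72] pos [ 0.4506 -0.279   0.1121] F [ 0.6  0.1 -3.4] w 0.208
```

Plug is inside the mouth with no contact force. Continue gently to seating.

```bash
python3 -m handwheel '[[0,0,0.05,0,0,0],[0,0,0.05,0,0,0],[0,0,0,0,0,0]]'; python3 -m handwheel '[[0,0,0.04,0,0,0],[0,0,0.02,0,0,0],[0,0,0,0,0,0]]';python3 p.py
```

```text
clock: 23.3
position: [0.4506, -0.2791, 0.1095]
ee_rot: [0.0, 0.655, 0.755, 0.0]
contact_force: [0.3, 0.6, -3.0]
width: 0.207
clock: 23.55
position: [0.4507, -0.2791, 0.108]
ee_rot: [0.0, 0.655, 0.755, 0.0]
contact_force: [-1.0, -0.2, -2.4]
width: 0.205
t 23.55 q [-0.71  0.31 -0.29  0.98  0.    0.72] pos [ 0.4507 -0.2791  0.108 ] F [-1.  -0.2 -2.4] w 0.205
```

```bash
python3 -m handwheel '[[0,0,0.04,0,0,0],[0,0,0,0,0,0]]'; python3 -m handwheel '[[0,0,0.04,0,0,0],[0,0,0,0,0,0]]'
```

```text
clock: 23.72
position: [0.4508, -0.2791, 0.1083]
ee_rot: [0.001, 0.655, 0.756, 0.0]
contact_force: [-0.2, 0.5, -4.3]
width: 0.209
clock: 23.88
position: [0.4511, -0.2792, 0.1081]
ee_rot: [0.002, 0.655, 0.756, 0.0]
contact_force: [-0.5, 0.5, -3.3]
width: 0.207
```

```bash
python3 -m handwheel '[[0,0,0.08,0,0,0],[0,0,0.04,0,0,0]]'; python3 -m handwheel '[[0,0,0.08,0,0,0],[0,0,0.04,0,0,0]]'
```

```text
clock: 24.05
position: [0.4512, -0.2793, 0.108]
ee_rot: [0.003, 0.655, 0.756, 0.0]
contact_force: [-5.2, 2.7, 7.4]
width: 0.213
clock: 24.22
position: [0.4511, -0.2793, 0.108]
ee_rot: [0.004, 0.655, 0.756, 0.0]
contact_force: [-2.4, 2.4, 3.1]
width: 0.208
```

```bash
python3 -m handwheel '[[0,0,0,0,0,0],[0,0,0,0,0,0],[0,0,0,0,0,0],[0,0,-0.1,0,0,0]]' 45; python3 -m handwheel '[[0,0,-0.4,0,0,0],[0,0,-0.6,0,0,0],[0,0,-0.6,0,0,0],[0,0,-0.3,0,0,0],[0,0,0,0,0,0],[0,0,0,0,0,0]]' 84; python3 - <<'E'
from p import *
f=grab('wrist');g=grab('scene')
print(arm.get_state()['position'],arm.get_state()['width'])
cv2.imwrite('pics/c7.png',np.hstack([f['frame'][:,100:560],cv2.resize(g['frame'][125:245,225:310],(340,480))]))
hs=cv2.cvtColor(f['frame'],cv2.COLOR_BGR2HSV);m=cv2.inRange(hs,(45,60,25),(95,255,255));c,_=cv2.findContours(m,0,1);c=max(c,key=cv2.contourArea);print(cv2.fitEllipse(c))
print(proj(f,[[.4507,-.2805,.112],[.4507,-.2805,.087]]))
E
```

```text
clock: 24.55
position: [0.4516, -0.2796, 0.1107]
ee_rot: [0.005, 0.655, 0.756, 0.0]
contact_force: [0.5, -0.3, 0.3]
width: 0.526
clock: 25.05
position: [0.4516, -0.2797, 0.1622]
ee_rot: [0.005, 0.655, 0.756, 0.0]
contact_force: [-0.3, 0.1, -0.2]
width: 0.98
[ 0.45136671 -0.27955203  0.16153101] 0.9831660334715016
((311.2903747558594, 251.28672790527344), (186.27877807617188, 194.53285217285156), 88.09845733642578)
[[308.48552278 289.07675667]
 [308.51560134 270.27774997]]
```

View pics/c7.png

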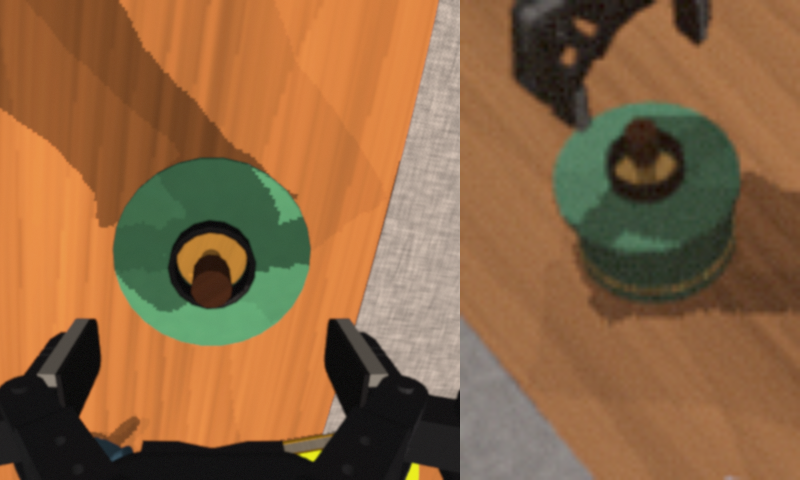

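```bash
python3 p.py .4508 -.2792 .089 98.2 0 5
```

```text
t 25.15 q [-0.71  0.26 -0.2   1.1   0.    0.72] pos [ 0.4514 -0.2796  0.1615] F [-0.1  0.2  0.4] w 0.983
5 rows [0.006, -0.006, 0.58, 0.015, 0.016, -0.002]
 path [[0.451, -0.28, 0.162], [0.451, -0.28, 0.143], [0.451, -0.279, 0.125], [0.451, -0.279, 0.107], [0.451, -0.279, 0.089]]
```

```bash
python3 -m handwheel '[[0.01,0,0.4,0.02,0.02,0],[0.01,0,0.5,0.02,0.02,0],[0.01,0,0.5,0.02,0.02,0],[0,0,0.5,0.02,0.02,0],[0,0,0.4,0,0,0],[0,0,0.15,0,0,0],[0,0,0,0,0,0],[0,0,0,0,0,0]]' 84; python3 p.py .4508 -.2792 .089 98.2 0 2
```

```text
clock: 25.82
position: [0.4487, -0.2766, 0.0893]
ee_rot: [-0.005, 0.655, 0.756, -0.0]
contact_force: [1.1, 0.3, -0.2]
width: 0.981
t 25.8167 q [-0.71  0.32 -0.31  0.95 -0.    0.72] pos [ 0.4487 -0.2766  0.0893] F [ 1.1  0.3 -0.2] w 0.981
2 rows [-0.057, 0.033, 0.006, -0.041, -0.044, -0.005]
 path [[0.449, -0.277, 0.089], [0.449, -0.277, 0.089], [0.45, -0.278, 0.089], [0.45, -0.279, 0.089], [0.451, -0.279, 0.089]]
```

```bash
python3 -m handwheel '[[-0.06,0.05,0,-0.05,-0.05,0],[-0.05,0.04,0,-0.04,-0.04,0],[0,0,0,0,0,0],[0,0,0,0,0,0]]' 84; python3 -m handwheel '[[0,0,0,0,0,0],[0,0,0,0,0,0],[0,0,0,0,0,0],[0,0,0,0,0,0],[0,0,0,0,0,0],[0,0,0,0,0,0]]' 0 35;  python3 -m handwheel '[[0,0,0,0,0,0],[0,0,0,0,0,0]]';python3 p.py .4508 -.2792 .089 98.2 0 2
```

```text
clock: 26.15
position: [0.4521, -0.2797, 0.0902]
ee_rot: [0.002, 0.655, 0.756, 0.0]
contact_force: [-0.2, 0.0, 0.5]
width: 0.983
clock: 26.65
position: [0.4524, -0.28, 0.0918]
ee_rot: [0.003, 0.655, 0.756, 0.0]
contact_force: [-0.4, 0.3, -2.3]
width: 0.543
clock: 26.82
position: [0.4524, -0.28, 0.0917]
ee_rot: [0.003, 0.655, 0.756, 0.0]
contact_force: [-0.8, -0.3, 0.8]
width: 0.54
t 26.8167 q [-0.71  0.32 -0.31  0.93  0.    0.72] pos [ 0.4524 -0.28    0.0917] F [-0.8 -0.3  0.8] w 0.54
2 rows [0.02, -0.031, 0.054, 0.023, 0.023, -0.005]
 path [[0.452, -0.28, 0.092], [0.452, -0.28, 0.091], [0.452, -0.28, 0.09], [0.451, -0.279, 0.09], [0.451, -0.279, 0.089]]
```

```bash
python3 -m handwheel '[[0,0,-0.1,0,0,0],[0,0,-0.15,0,0,0],[0,0,-0.2,0,0,0],[0,0,-0.3,0,0,0],[0,0,-0.3,0,0,0],[0,0,-0.3,0,0,0]]' 0 50; python3 p.py .4515 -.2798 .18 98.2 0 6
```

```text
clock: 27.32
position: [0.4515, -0.2792, 0.1268]
ee_rot: [0.001, 0.655, 0.756, 0.0]
contact_force: [-0.7, 0.9, -1.7]
width: 0.538
t 27.3167 q [-0.71  0.29 -0.25  1.02  0.    0.72] pos [ 0.4515 -0.2792  0.1268] F [-0.7  0.9 -1.7] w 0.538
6 rows [-0.004, -0.0, -0.355, 0.003, 0.002, -0.002]
 path [[0.452, -0.279, 0.127], [0.451, -0.279, 0.14], [0.451, -0.279, 0.153], [0.451, -0.28, 0.167], [0.451, -0.28, 0.18]]
```

```bash
python3 -m handwheel '[[0,0,-0.35,0,0,0],[0,0,-0.35,0,0,0],[0,0,-0.35,0,0,0],[0,0,-0.35,0,0,0],[0,0,-0.3,0,0,0],[0,0,-0.15,0,0,0],[0,0,0,0,0,0],[0,0,0,0,0,0],[0,0,0,0,0,0]]'; python3 p.py .4515 -.2798 .18 98.2 0 2; python3 - <<'E'
from p import *
g=grab('scene')['frame'];t=grab('top')['frame']
cv2.imwrite('pics/c8.png',np.hstack([cv2.resize(g[80:230,200:325],(400,480)),cv2.resize(t[110:320,220:460],(400,350),interpolation=cv2.INTER_AREA)[:350] if 0 else cv2.copyMakeBorder(cv2.resize(t[110:320,220:460],(400,350)),0,130,0,0,cv2.BORDER_CONSTANT)]))
E
```

```text
clock: 28.07
position: [0.4522, -0.2797, 0.1818]
ee_rot: [0.004, 0.655, 0.756, 0.0]
contact_force: [0.3, -0.3, -1.4]
width: 0.535
t 28.0667 q [-0.71  0.25 -0.16  1.15  0.    0.72] pos [ 0.4522 -0.2797  0.1818] F [ 0.3 -0.3 -1.4] w 0.535
2 rows [0.001, -0.014, 0.036, 0.03, 0.031, -0.005]
 path [[0.452, -0.28, 0.182], [0.452, -0.28, 0.181], [0.452, -0.28, 0.181], [0.452, -0.28, 0.18], [0.452, -0.28, 0.18]]
```

View pics/c8.png

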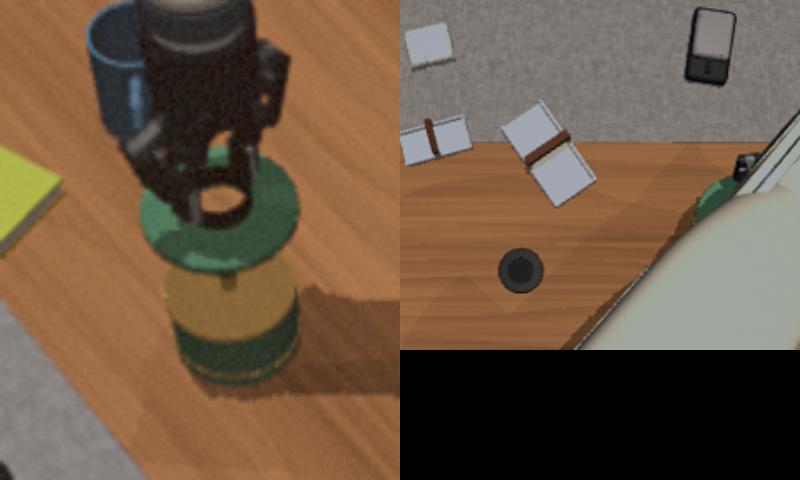

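```bash
python3 -m handwheel '[[0,0,0,0,0,0],[0,0,0,0,0,0],[0,0,0,0,0,0],[0,0,0,0,0,0]]'; python3 -c "
from rig import arm
print(arm.get_state()['joint_vel'].round(3)); print(arm.hand_in())"
```

```text
clock: 28.5
position: [0.4517, -0.2794, 0.1802]
ee_rot: [0.002, 0.655, 0.756, 0.0]
contact_force: [0.1, -0.2, -1.4]
width: 0.536
[-0.001  0.005 -0.002  0.001 -0.001 -0.002]
the job is handed in; nothing more can be done
None
```

The job is done and handed in at about 28.5 s; no verdict was reported.

- **Keycaps and tray:** I tipped all four keycaps into the tin, and a camera view showed all four inside. The tray is back standing on the desk where it started.
- **Inner lid:** I lowered both lids together until I felt a light contact of about 7 N. That came at the expected seating height, with the gripper at z = 0.108 m. After I let go, the inner lid stayed seated and level in the last scene view.
- **Outer lid:** It is held by its collar, its lower edge about 40 mm above the knob by calculation. It is level to within about half a degree, and the arm was still at hand-in.

**Checks that disagreed:** the wrist and top cameras differed by about 2 mm on the knob's position. I allowed for this, and the plug entered the tin without any side force.

**Not fully checked:** I did not re-measure the tin's final position. In the last pictures the tray, puck, mouse and the other bystanders in view looked undisturbed, but the remote, the pink tray and part of the book were outside the crops. The arm did not go near them.

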